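# Index the banding wheel and lock the hand-rest posts beside it

### The arm

A 6-joint arm with a two-finger parallel gripper is mounted at the origin on the work surface. World frame = base frame: x ahead of the robot, y to its left, z up, the work surface at z = 0. Lengths are in mm, angles in degrees, forces in N, time in s.
With the tool pointing down it reaches from about 350 to 850 mm from the base axis. Payload 8.1 kg.
Tool frame: the origin (TCP) lies midway between the tips of the shut fingers; the grasp point (between the pads) lies 19 mm behind it; z points along the fingers, y is the line along which they close (so a half turn about z gives the same grasp; the last joint's range is limited). The gripper opens to 85 mm and grips with 20 to 120 N. Pads are 22 mm wide; open, the fingers measure 114 mm over their backs; the gripper's body (76 mm by 85 mm) begins 54 mm behind the grasp point. The pads swing forward as they close: fully open they stand 13 mm farther back than shut.
Start: joints at [-79.091, 7.471, 85.268, -0, 87.261, -4.893], TCP at [163.41, -577.323, 231.292] pointing down, gripper open.
Joint ranges: [-169.43, 169.43], [-51.17, 129.36], [1.28, 143.12], [-76.62, 256.62], [0, 156.53], [-152.29, 152.29]. Speed limits (degrees/s): [136.94, 136.94, 159.86, 180, 180, 180].

### API

Orientations are given as [roll, pitch, yaw] about the fixed x, y, z axes, in that order (R = Rz(yaw) Ry(pitch) Rx(roll)).
In Python, from bench import r, optics, workorder gives the robot as it stands.
- The arm moves only by the shell command python3 -m handwheel 'ROWS' [FORCE]. ROWS is rows parted by semicolons, their numbers by spaces, 1 to 8 of them, each of 7 numbers: a rotation vector rx, ry, rz in degrees, then dx, dy, dz in mm, then the finger opening in mm; each row is the pose to reach, as a shift and turn from the pose commanded when the command began, along the tool's axes at that moment; what a row does not reach only later rows make up. A row lasts 1/8 s, in which the tool goes at most 62.5 mm and 10.7 degrees, less where a joint would pass 70% of its speed; a pose out of reach is approached as far as the arm can. The fingers move at their own pace and stop on an object; FORCE is the grip in N (left out, the last holds). Time passes only in rows, so rows that do not move let the fingers close. It prints the time, the measured TCP pose, the force, the opening and the grip force at its end.
- r.sense(): the state, without advancing time (a new reading comes with each control period).
- optics.snapshot(name): name is "scene" or "top" or "wrist"; returns a dict with "pixels" (420x560x3 uint8, blue, green, red), "fx", "fy", "cx", "cy" (pixels), "pose" (4x4, takes a point from camera to world coordinates). Camera axes: x right, y up, looking along -z (the intrinsics and any distortion apply to the point x, -y, -z); pixel columns grow to the right and rows downward; lengths in mm; the calibration is good to about 2 mm. A picture is of the moment at which its call begins. There is no depth.
- workorder.hand_in(): hands the job in; it is judged then, once.
The state is a dict: "time": time; "joint_pos": joint angles; "qd": joint speeds; "joint_efforts": joint torques, N m; "tool_pos": TCP position; "tcp_rot": TCP orientation; "ft_force": force on the tool from outside, world axes, zero at the start; "wrist_torque": the same for the moment, N m; "finger_gap": finger opening in mm; "grip_force": force on a finger pad.
Only numpy, scipy, OpenCV 4.12 (cv2) and the standard library are available. Lean on these libraries where they do the work, as an engineer would, in place of code of your own. Each camera call takes 0.05 s, during which the arm holds its last target. There are 200 camera calls.

### The job

Get the decorating stand ready for the next panel of the bowl: back the clamp knob off just enough to free the banding wheel (less than half a turn), turn the wheel by its wooden peg until the peg and red line stand at the red pointer, and retighten the clamp firmly. Then fit every coloured hand-rest post on the table into the T-slot rail: drop its foot through the wide entry at the robot's end, slide it along to the mark of its own colour and give it a quarter turn so that the foot lies across the slot. Leave the other things on the table where they are.

Things in the scene. Friction and masses are not known exactly. Their poses are not given: they have to be found in the camera images.
- stand: Plywood board 270 x 300 x 12 mm, fixed to the table, carrying the banding wheel, its clamp and the T-slot rail. Origin at the centre of its underside; x points away from the robot, y to the left, z up; its yaw varies by up to 0.2 rad. All stand coordinates below are in this frame; fixed points have its axes.
- wheel_axis (a point): Point on the vertical axis of the banding wheel, on its top surface (stand x 5, y 55, z 50 mm); fixed to the stand. The dark steel wheel is 170 mm across; a terracotta bowl 72 mm across is fixed at its centre and rises to z 76 mm.
- wheel (a joint): Angle of the wheel, rad, growing anticlockwise seen from above. At 0 the peg and red line stand exactly at the pointer; at angle q the peg's direction from the axis is pi + q in the stand's xy plane. Starts between 0.7 and 1.5; limits -0.6 and 2.1. Held fast when the knob is below about 0, easily turned (0.1 N m) when it is above 0.1.
- peg (a point): Grip point of the upright round wooden peg on the wheel, 20 mm diameter, 68 mm from the axis; the peg rises from z = 50 to 105 mm, this point is at z = 90 mm. It turns with the wheel.
- clamp_knob (a joint): Angle of the clamp knob, rad, growing anticlockwise from above = loosening (2 mm of pad travel per rad; the knob itself does not rise). At 0 the rubber pad just touches the wheel; positive is clear, negative is tight, harder and harder to a stop at -0.8. Starts between -0.65 and -0.5, stays where it is left, takes up to 0.4 N m to turn.
- knob_grip (a point): Grip point on the knob's vertical axis (stand x 78, y 55, z 107 mm); its axes turn with the knob. The knob is a black bar 60 mm long (point x), 16 mm thick (point y), from z 90 to 120 mm.
- slot_entry (a point): Centre of the entry window at the rail's end nearest the robot, the only place where a foot goes in or out; at the rail's top (stand x -95, y -105, z 36 mm). The window is 54 mm along x (from -122 to -68) and 38 mm along y, so the foot goes in with its long side along the slot.
- mark_red (a point): Middle of the slot at the red mark, the farthest one, level with the rail's top (stand x = 90, y = -105, z = 36 mm); axes as the stand's: x along the slot, y across it.
- mark_yellow (a point): The same at the yellow mark, the middle one (stand x = 30 mm).
- mark_blue (a point): The same at the blue mark, the one nearest the robot (stand x = -30 mm).
- post_red: Red hand-rest post, 75 mm tall, 0.18 to 0.29 kg, upright on the table. Origin at the centre of the foot's underside, z up. Steel foot 44 (x) x 30 (y) x 10 mm; round neck 18 mm across up to 30 mm; red grip bar 44 (x) x 18 (y) mm from 30 to 75 mm. In the slot its origin is 12 mm above the table; locked when its x axis lies across the slot. May be absent.
- post_yellow: Yellow hand-rest post, in all else like the red one. May be absent.
- post_blue: Blue hand-rest post, in all else like the red one. May be absent.
- cup: Terracotta cup, 64 mm across, 60 mm high, to be left alone. Origin at the centre of its underside.
- vase: White vase, 68 mm across, 90 mm high, to be left alone. Origin at the centre of its underside.
- glaze_jar: Blue glaze jar, 60 mm across, 75 mm high, to be left alone. Origin at the centre of its underside.
- bowl: White bowl, 100 mm across, 45 mm high, to be left alone. Origin at the centre of its underside.
- brush: Brush lying at the far left of the table, to be left alone. Origin on its underside.
- rail_mid (a point): Middle of the aluminium T-slot rail (stand x 0, y -105, z 36 mm, its top). It runs along stand x, 72 mm wide. Opening 24 mm wide between lips 10 mm thick (z 26 to 36); below them a channel 56 mm wide, from the board (z 12, on which the feet slide) to z 26, x -122 to +122. Posts follow one another in the slot and cannot pass, so the far marks come first.
- pointer (a point): Top of the red pointer, a block 22 x 8 mm standing at the wheel's edge on the robot's side (stand x -101, y 55, z 52 mm).
- clamp_column (a point): Top of the green clamp column at the wheel's far edge, 22 mm along x by 40 mm along y (stand x 112, y 55, z 82 mm). From it an arm 34 mm wide, top at z 82 mm, reaches over the wheel's rim to the knob's axis.

How it is judged (in metres and radians):
On the way, in this order (a step that is already met when the one before it is completed fails the run):
1. the clamp is backed off so that the wheel is free (value of joint clamp_knob above 0.1 rad), for 0.2 s.
2. with the clamp off, the wheel is turned until its peg stands at the pointer (value of joint clamp_knob above 0.05 rad and value of joint wheel between -0.12 and 0.12 rad), for 0.2 s.
3. the clamp is tight again with the wheel at the pointer (value of joint clamp_knob below -0.35 rad and value of joint wheel between -0.12 and 0.12 rad), for 0.3 s.
4. after that, every post is locked at its own mark (x of post_red in the frame of mark_red between -0.01 and 0.01 m and y of post_red in the frame of mark_red between -0.008 and 0.008 m and z of post_red in the frame of mark_red between -0.03 and -0.018 m and angle between the x axis of each of post_red, post_yellow, post_blue and the y axis of stand, either way round below 0.25 rad and angle between each of post_red, post_yellow, post_blue's own z axis and vertical below 0.15 rad and x of post_yellow in the frame of mark_yellow between -0.01 and 0.01 m and y of post_yellow in the frame of mark_yellow between -0.008 and 0.008 m and z of post_yellow in the frame of mark_yellow between -0.03 and -0.018 m and x of post_blue in the frame of mark_blue between -0.01 and 0.01 m and y of post_blue in the frame of mark_blue between -0.008 and 0.008 m and z of post_blue in the frame of mark_blue between -0.03 and -0.018 m), for 0.2 s.
At the end, for the whole second after the job is handed in: Clamp tight (knob below -0.35 rad), wheel within 0.12 rad of the pointer, and every post present upright (0.15 rad), at rest, its foot under the slot lips, within 10 mm of its own mark along the slot and 8 mm of its middle, its foot across the slot to within 0.25 rad (all of step 3 and all of step 4 and linear speed of each of post_red, post_yellow, post_blue below 0.02 m/s); the robot touches nothing.
It fails at once if the clamp knob is backed off by more than half a turn (value of joint clamp_knob above 2.7 rad).
It fails at once if one of the other things on the table is disturbed (moved by more than 4 cm) (distance of any of cup, vase, glaze_jar, bowl, brush from where it was at the start of the episode above 0.04 m).
Of post_red, post_yellow, post_blue only 2 to 3 are there at a start; the rules pass over those that are not, and their reading is None.
At some moment in a run one of post_red, post_yellow, post_blue may be knocked a few centimetres aside while the robot is not near it.
It also fails if it takes over 210 s, if anything falls off the work surface, if the arm or the gripper's body presses on something with over 40 N, if the wrist force passes 120 N, or if a joint passes its speed limit or range.

## Working session

There is one attempt and no reset: what is moved stays moved. The work goes in short steps, Python scripts to look and compute and a shell command to move; the robot and the scene stay as the last step left them, time stands still between calls to the robot, and variables do not carry over. Pictures are saved under pics/ and viewed, at most 19 in all, crops included, and the job is handed in when it is done.

```bash
mkdir -p pics; ls; cat > h.py <<'E'
import cv2,numpy as np
from bench import r,optics,workorder
E
python3 - <<'E'
from h import *
for n in ("top","scene"):
    s=optics.snapshot(n); cv2.imwrite(f"pics/{n}0.png",s["pixels"]); np.save(f"pics/{n}0.npy",s,allow_pickle=True)
    print(n,{k:(np.round(v,2).tolist() if k!="pixels" else 0) for k,v in s.items()})
print(r.sense())
E
```

```text
pics
top {'pixels': 0, 'fx': 470.17, 'fy': 470.17, 'cx': 282.56, 'cy': 205.8, 'pose': [[0.02, 1.0, -0.08, 394.47], [-1.0, 0.02, 0.0, 36.44], [0.0, 0.08, 1.0, 1587.46], [0.0, 0.0, 0.0, 1.0]]}
scene {'pixels': 0, 'fx': 455.96, 'fy': 455.96, 'cx': 284.82, 'cy': 211.26, 'pose': [[0.57, -0.58, 0.58, 1268.77], [0.82, 0.41, -0.4, -522.7], [-0.0, 0.7, 0.71, 1047.4], [0.0, 0.0, 0.0, 1.0]]}
{'time': 0.1, 'joint_pos': array([-7.90911103e+01,  7.51120139e+00,  8.53235316e+01,  9.44754814e-04,
        8.72622380e+01, -4.89270325e+00]), 'qd': array([ 0.00281829, -0.13333692, -0.15477332,  0.03212906,  0.02978995,
       -0.00997964]), 'joint_efforts': array([ 8.37178159e-04, -5.70948923e+01, -5.01942801e+01, -1.73693170e-04,
        8.05425982e-03, -1.11252217e-05]), 'tool_pos': array([ 163.31985514, -576.82337691,  230.34024196]), 'tcp_rot': array([-1.79903463e+02, -9.21081108e-03,  1.58015393e+01]), 'ft_force': array([ 0.41038167, -0.96905485, -0.05365955]), 'wrist_torque': array([ 0.02057505, -0.02647939,  0.00152855]), 'grip_force': 0.0, 'finger_gap': 85.205292349334}
```

View pics/top0.png

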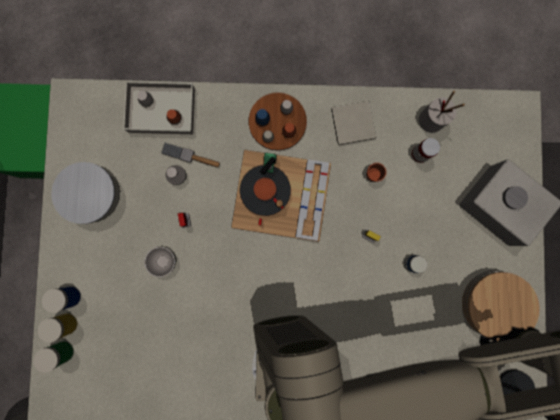

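View pics/scene0.png

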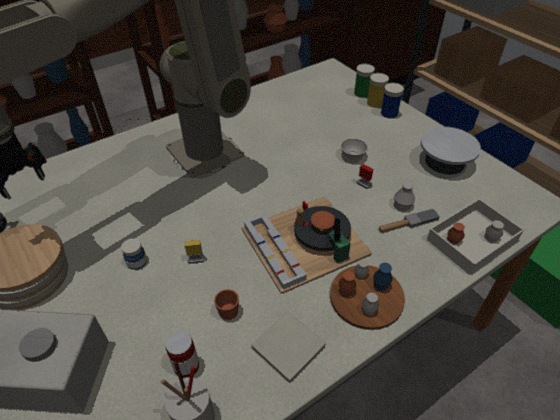

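The top view shows the stand board at about (280,195), the peg at (279,203), the red post at (183,219) and the yellow post at (373,236). No blue post is visible yet. Next I compute coarse positions.

```bash
cat >> h.py <<'E'
def ray(s,px,z):
    u,v=px; P=np.array(s["pose"])
    d=P[:3,:3]@np.array([(u-s["cx"])/s["fx"],-(v-s["cy"])/s["fy"],-1.]); o=P[:3,3]
    return o+d*(z-o[2])/d[2]
def proj(s,p):
    P=np.array(s["pose"]); c=P[:3,:3].T@(np.array(p,float)-P[:3,3])
    return np.array([s["cx"]-s["fx"]*c[0]/c[2], s["cy"]+s["fy"]*c[1]/c[2]])
def mask(s,lo,hi):
    return cv2.inRange(cv2.cvtColor(s["pixels"],cv2.COLOR_BGR2HSV),lo,hi)
def blobs(m,amin=8):
    n,l,st,c=cv2.connectedComponentsWithStats(m); return [(st[i,4],c[i].round(1)) for i in range(1,n) if st[i,4]>=amin]
E
cat > locate0.py <<'E'
from h import *
s=np.load("pics/top0.npy",allow_pickle=True).item()
for n,c,z in [("post_red",(183,219),75),("post_yel",(373,236),75),("boardTL",(246,151),12),("boardTR",(329,161),12),("boardBR",(318,241),12),("boardBL",(233,232),12),("railfar",(316,161),36),("wheelc",(265,190),50),("peg",(279,203),105)]:
    print(n,ray(s,c,z).round())
im=s["pixels"]; crop=cv2.resize(im[140:250,160:400],None,fx=3.3,fy=3.3,interpolation=cv2.INTER_CUBIC); cv2.imwrite("pics/c1.png",crop)
E
python3 locate0.py
```

```text
post_red [472. 352.  75.]
post_yel [ 433. -261.   75.]
boardTL [712. 161.  12.]
boardTR [ 684. -122.   12.]
boardBR [413. -89.  12.]
boardBL [436. 196.  12.]
railfar [679. -76.  36.]
wheelc [575.  91.  50.]
peg [529.  44. 105.]
```

View pics/c1.png

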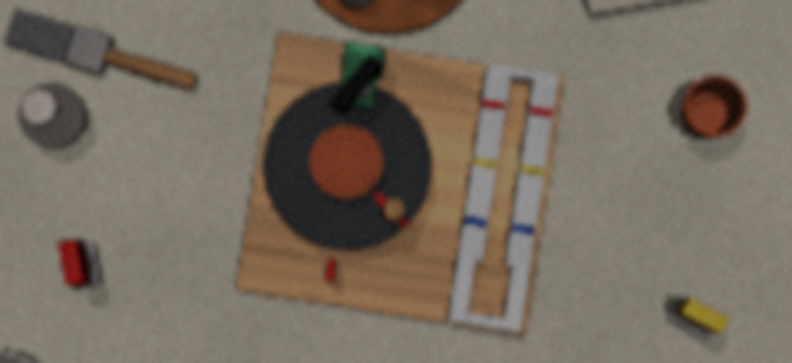

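```bash
cat >> h.py <<'E'
from scipy.spatial.transform import Rotation as R
def toolR(s): return R.from_euler("xyz",s["tcp_rot"],degrees=True)
def rel(p,yaw=None,tilt=180):
    """row (rotvec deg, shift mm) from here to TCP p [world], yaw, tool down"""
    s=r.sense(); Rt=toolR(s); d=Rt.inv().apply(np.array(p,float)-s["tool_pos"])
    y=s["tcp_rot"][2] if yaw is None else yaw
    rv=(Rt.inv()*R.from_euler("xyz",[180,0,y],degrees=True)).as_rotvec(degrees=True)
    n=max(np.linalg.norm(d)/62.5,np.linalg.norm(rv)/10.7)
    print("rot",rv.round(2),"d",d.round(1),"rows>=%.1f"%n,"t%.1f"%s["time"])
E
python3 - <<'E'
from h import *
s=optics.snapshot("wrist");t=r.sense();Rt=toolR(t)
print(Rt.inv().apply(s["pose"][:3,3]-t["tool_pos"]).round(1)); print((Rt.inv().as_matrix()@s["pose"][:3,:3]).round(2),s["fx"])
rel([480,20,400],90)
rel([480,20,400],15.8)
E
```

```text
[  75.7   -0.  -144.1]
[[ 0.    0.96  0.29]
 [ 1.   -0.    0.  ]
 [ 0.    0.29 -0.96]] 290.5981414181925
rot [-7.00e-02 -6.00e-02 -7.42e+01] d [ 467.3 -488.4 -168.8] rows>=11.1 t0.1
rot [-0.09 -0.01  0.  ] d [ 467.3 -488.4 -168.8] rows>=11.1 t0.1
```

```bash
python3 -m handwheel '0 0 5 60 -50 -20 85; 0 0 10 100 -95 -30 85; 0 0 15.8 145 -140 -30 85; 0 0 15.8 190 -180 -30 85; 0 0 15.8 230 -220 -30 85; 0 0 15.8 275 -263 -30 85; 0 0 15.8 320 -306 -30 85; 0 0 15.8 363 -348 -30 85' 60
python3 -c "
from h import *
rel([520,30,260],0)"
```

```text
time: 1.15
tool_pos: [415.4, -147.1, 261.3]
tcp_rot: [180.0, -0.0, -0.0]
ft_force: [0.9, -0.8, -0.3]
finger_gap: 84.8
grip_force: 0.0
rot [ 0.01 -0.03 -0.01] d [ 104.6 -177.1    1.3] rows>=3.3 t1.1
```

```bash
python3 -m handwheel '0 0 0 30 -50 0 85; 0 0 0 60 -100 0 85; 0 0 0 90 -150 0 85; 0 0 0 104.6 -177 0 85;0 0 0 104.6 -177 0 85'
python3 - <<'E'
from h import *
for n in ("wrist","top","scene"):
    s=optics.snapshot(n); cv2.imwrite(f"pics/{n}1.png",s["pixels"]); np.save(f"pics/{n}1.npy",s,allow_pickle=True)
E
```

```text
time: 1.78
tool_pos: [519.6, 30.0, 260.6]
tcp_rot: [-180.0, 0.1, 0.2]
ft_force: [-0.4, -0.4, 0.0]
finger_gap: 84.9
grip_force: 0.0
```

View pics/wrist1.png

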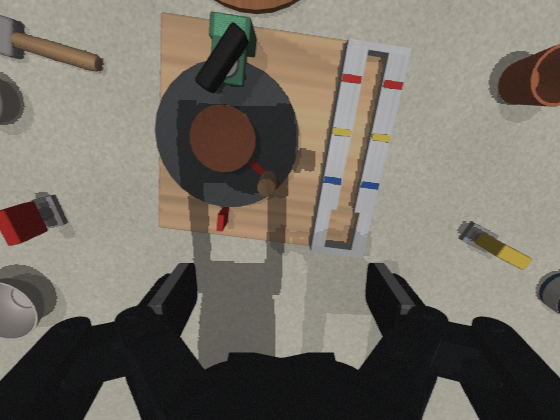

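View pics/top1.png

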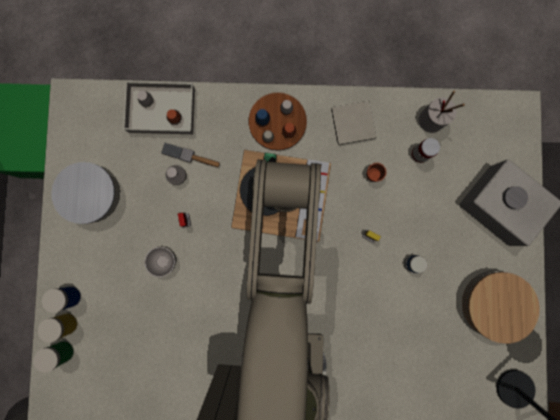

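The wrist view shows the whole stand: marks at about (352,79)/(393,85), (341,132)/(380,138) and (331,181)/(369,186), the knob bar from (245,32) to (203,85), the peg at (268,182) and the pointer at (223,217). The red post is at (20,222) and the yellow post at (500,247). The top view has no blue post, so two posts are present.

```bash
cat > loc1.py <<'E'
from h import *
s=np.load("pics/wrist1.npy",allow_pickle=True).item()
def best(m,c,rad=14):
    b=[x for x in blobs(m,15) if np.hypot(*(x[1]-c))<rad]; return max(b,key=lambda x:x[0])[1]
hs=cv2.cvtColor(s["pixels"],cv2.COLOR_BGR2HSV)
red=cv2.inRange(hs,(0,150,60),(6,255,255))|cv2.inRange(hs,(174,150,60),(180,255,255))
yel=cv2.inRange(hs,(20,130,60),(34,255,255)); blu=cv2.inRange(hs,(100,120,40),(130,255,255))
A=[];B=[]
for m,cs,x in [(red,((352,79),(393,85)),90),(yel,((341,132),(380,138)),30),(blu,((331,181),(369,186)),-30)]:
    q=[ray(s,best(m,np.array(c)),36)[:2] for c in cs]; print(x,np.round(q,1).tolist(),np.linalg.norm(q[0]-q[1]).round(1))
    A.append([x,-105]);B.append(np.mean(q,0))
for c,(x,y) in {(162,13):(135,150),(159,227):(-135,150)}.items(): A.append([x,y]);B.append(ray(s,c,12)[:2])
A=np.array(A,float);B=np.array(B)
a0,b0=A.mean(0),B.mean(0);U,S,V=np.linalg.svd((A-a0).T@(B-b0));M=V.T@U.T
t=b0-M@a0;yaw=np.arctan2(M[1,0],M[0,0]);print("stand",t.round(1),"yaw",yaw.round(4),np.degrees(yaw).round(2));print((B-(A@M.T+t)).round(1))
W=lambda x,y:M@[x,y]+t
np.save("stand.npy",np.r_[t,yaw])
print("knob",W(78,55),"axis",W(5,55))
for n,p,z in [("peg",(267,182),105),]:
    q=M.T@(ray(s,p,z)[:2]-t); print("peg stand",q,"angle",np.arctan2(*(q-[5,55])[::-1])-np.pi,np.hypot(*(q-[5,55])))
# knob bar
blk=cv2.inRange(hs,(0,0,0),(180,255,34)); blk[100:]=0; blk[:,:190]=0; blk[:,255:]=0
c=max(cv2.findContours(blk,0,2)[0],key=cv2.contourArea); rc=cv2.minAreaRect(c); bx=cv2.boxPoints(rc); print(rc)
w=np.array([ray(s,p,120)[:2] for p in bx]); print("knob box world",w.round(1).tolist(),w.mean(0))
# posts: top bars
for n,m,win in [("red",red,(0,180,70,260)),("yel",yel,(450,215,545,285))]:
    k=np.zeros_like(m);x0,y0,x1,y1=win;k[y0:y1,x0:x1]=m[y0:y1,x0:x1]
    c=max(cv2.findContours(k,0,2)[0],key=cv2.contourArea);bx=cv2.boxPoints(cv2.minAreaRect(c));print(n,bx.round().tolist())
big=cv2.resize(s["pixels"][10:260],None,fx=1.42,fy=1.42,interpolation=2)
a=cv2.resize(s["pixels"][180:260,0:80],None,fx=5,fy=5,interpolation=2);b=cv2.resize(s["pixels"][205:285,455:535],None,fx=5,fy=5,interpolation=2)
k=cv2.resize(s["pixels"][5:105,180:280],None,fx=4,fy=4,interpolation=2)
cv2.imwrite("pics/c2.png",np.hstack([a,b])); cv2.imwrite("pics/c3.png",k)
E
python3 loc1.py
```

```text
90 [[645.8, -50.9], [639.4, -99.9]] 49.4
30 [[585.9, -43.3], [579.5, -92.2]] 49.3
-30 [[526.1, -35.6], [519.6, -84.1]] 48.9
stand [566.2  39.7] yaw -0.1281 -7.34
[[ 0.5  0.5]
 [ 0.1  0.5]
 [-0.2  0.7]
 [-1.3 -1.2]
 [ 0.8 -0.5]]
knob [650.60128414  84.3131483 ] axis [578.19947601  93.63935757]
peg stand [-29.98189177   1.41943169] angle -5.290788894212984 63.98914011201356
((224.39283752441406, 59.19532012939453), (29.099416732788086, 71.1167221069336), 33.146995544433594)
knob box world [[631.4, 110.1], [678.2, 73.0], [666.3, 52.5], [618.2, 89.0]] [648.55153169  81.15709365]
red [[-7.0, 214.0], [31.0, 196.0], [47.0, 230.0], [9.0, 248.0]]
yel [[474.0, 244.0], [481.0, 231.0], [531.0, 258.0], [525.0, 271.0]]
```

View pics/c2.png

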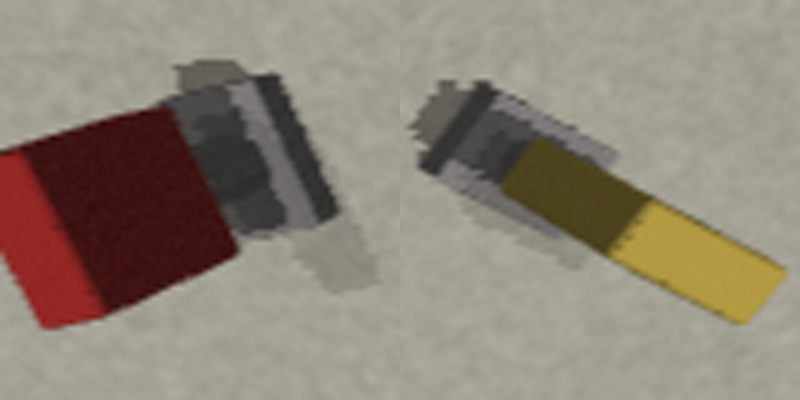

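View pics/c3.png

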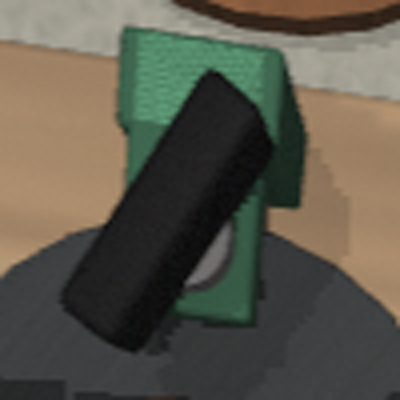

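```bash
python3 - <<'E'
from h import *
s=np.load("pics/wrist1.npy",allow_pickle=True).item()
a,b=ray(s,(180+63/4,5+298/4),120),ray(s,(180+210/4,5+72/4),120);d=b-a
print("knob yaw",np.degrees(np.arctan2(d[1],d[0])),np.hypot(*d[:2]))
a,b=ray(s,(180+135/4,5+350/4),120),ray(s,(180+272/4,5+150/4),120)
for n,off,q in [("yel",(455-80,205),[(655,200),(785,268),(745,323),(610,255)]),("red",(0,180),[(20,150),(105,315),(45,328)])]:
    w=np.array([ray(s,(off[0]+u/5,off[1]+v/5),75)[:2] for u,v in q]);print(n,w.round(1).tolist(),w.mean(0).round(1),np.linalg.norm(np.diff(w,axis=0),axis=1).round(1),[np.degrees(np.arctan2(*x[::-1])).round(1) for x in np.diff(w,axis=0)])
for n,off,q in [("yel foot end",(375,205),[(485,85),(425,165)]),("red foot side",(0,180),[(275,78),(335,215)])]:
    w=np.array([ray(s,(off[0]+u/5,off[1]+v/5),5)[:2] for u,v in q]);print(n,w.round(1).tolist(),np.hypot(*(w[1]-w[0])),w.mean(0))
rel([650.6,84.3,135],-38)
E
```

```text
knob yaw -38.26150904888482 56.550902784595124
yel [[453.6, -246.5], [435.3, -283.1], [420.0, -277.0], [438.7, -238.7]] [ 436.9 -261.3] [40.9 16.5 42.6] [np.float64(-116.4), np.float64(158.1), np.float64(64.0)]
red [[495.9, 358.2], [453.7, 349.0], [450.1, 364.7]] [466.6 357.3] [43.2 16.1] [np.float64(-167.7), np.float64(102.7)]
yel foot end [[459.4, -247.5], [434.4, -234.7]] 28.136012362368476 [ 446.87927425 -241.09954737]
red foot side [[496.3, 349.8], [455.4, 341.5]] 41.784210982456266 [475.83716519 345.67305035]
rot [3.000e-02 3.000e-02 3.799e+01] d [131.6 -57.  126. ] rows>=3.6 t1.9
```

```bash
python3 -m handwheel '0 0 10 35 -15 20 60; 0 0 20 70 -30 50 60; 0 0 30 105 -45 90 60; 0 0 38.2 131.6 -57 125 60; 0 0 38.2 131.6 -57 150 60; 0 0 38.2 131.6 -57 168 60;0 0 38.2 131.6 -57 168 60'
python3 - <<'E'
from h import *
s=optics.snapshot("wrist"); cv2.imwrite("pics/w2.png",s["pixels"]);rel([650.6,84.3,91],-38.2)
E
```

```text
time: 2.8
tool_pos: [649.6, 83.9, 91.9]
tcp_rot: [179.9, 0.1, -38.3]
ft_force: [0.6, 0.6, -0.5]
finger_gap: 60.0
grip_force: 0.0
rot [ 0.01  0.01 -0.05] d [-0.2 -0.   2.6] rows>=0.0 t2.9
```

View pics/w2.png

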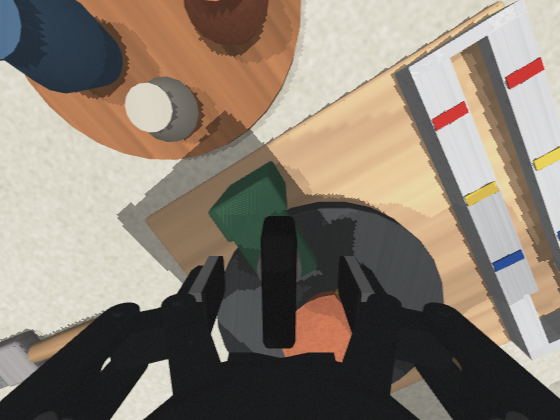

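The knob bar at column 280 stands upright and centred between the open fingers at (205,290) and (355,290). Now I grip it and loosen.

```bash
python3 -m handwheel '0 0 0 0 0 2 10; 0 0 0 0 0 2 10;0 0 0 0 0 2 10;0 0 0 0 0 2 10;0 0 0 0 0 2 10' 100; python3 -m handwheel '0 0 -10 0 0 0 10; 0 0 -20 0 0 0 10; 0 0 -30 0 0 0 10; 0 0 -40 0 0 0 10; 0 0 -50 0 0 0 10; 0 0 -56 0 0 0 10; 0 0 -56 0 0 0 10'
```

```text
time: 3.48
tool_pos: [651.5, 84.3, 93.9]
tcp_rot: [180.0, -0.1, -38.2]
ft_force: [-7.4, -3.9, 11.3]
finger_gap: 14.2
grip_force: 157.8
time: 4.35
tool_pos: [651.6, 85.5, 93.9]
tcp_rot: [-180.0, -0.1, 17.9]
ft_force: [-6.1, 0.6, 10.2]
finger_gap: 14.6
grip_force: 157.9
```

```bash
python3 -m handwheel '0 0 0 0 0 0 60; 0 0 0 0 0 0 60;0 0 0 0 0 0 60;0 0 0 0 0 -30 60;0 0 0 0 0 -55 60;0 0 0 0 0 -55 60' 60
python3 - <<'E'
from h import *
np.save("stand.npy",[566.5,40.3,np.radians(-7.42)])
rel([535,43.5,145],49.5);rel([535,43.5,84],49.5)
s=optics.snapshot("wrist"); cv2.imwrite("pics/w3.png",s["pixels"])
E
```

```text
time: 5.1
tool_pos: [652.8, 85.1, 149.1]
tcp_rot: [179.9, -0.3, 17.8]
ft_force: [-0.4, -0.3, -0.5]
finger_gap: 59.9
grip_force: 0.0
rot [  0.14  -0.24 -31.7 ] d [-124.9    3.6    3.5] rows>=3.0 t5.1
rot [  0.14  -0.24 -31.7 ] d [-125.1    3.5   64.5] rows>=3.0 t5.1
```

View pics/w3.png

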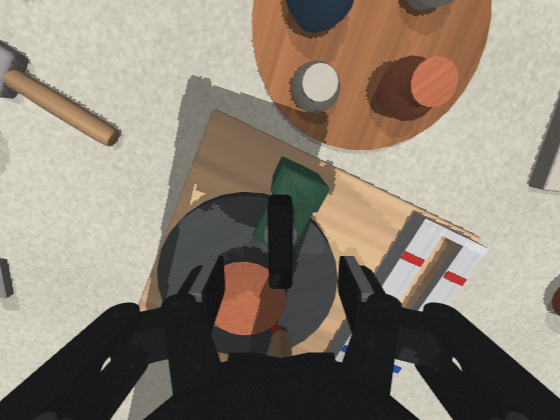

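The knob is still aligned with the tool (yaw 17.8°, so about +0.44 rad) and therefore loose. Next is the peg.

```bash
python3 -m handwheel '0 0 -10 -42 1 3 70; 0 0 -20 -84 2 3 70; 0 0 -30 -125 3.5 3 70; 0 0 -31.7 -125 3.5 15 70; 0 0 -31.7 -125 3.5 45 70; 0 0 -31.7 -125 3.5 64 70; 0 0 -31.7 -125 3.5 64 70'
python3 - <<'E'
from h import *
s=optics.snapshot("wrist"); cv2.imwrite("pics/w4.png",s["pixels"])
E
```

```text
time: 6.02
tool_pos: [531.3, 43.7, 79.5]
tcp_rot: [-179.8, 0.2, 49.5]
ft_force: [-0.2, 0.1, 0.3]
finger_gap: 70.0
grip_force: 0.0
```

View pics/w4.png

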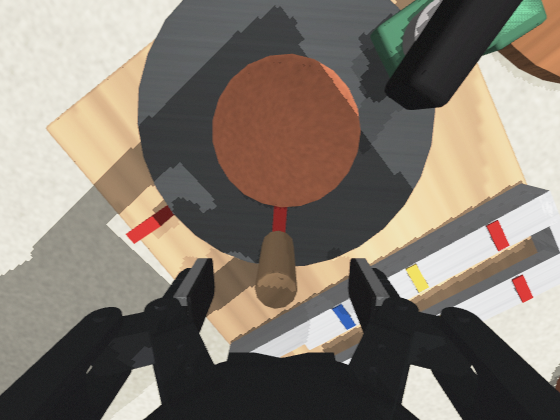

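The peg top at (278,293) lies between the pads at (197,290) and (365,290). I close on it and compute the arc.

```bash
python3 -m handwheel '0 0 0 2 0 0 15; 0 0 0 2 0 0 15;0 0 0 2 0 0 15;0 0 0 2 0 0 15;0 0 0 2 0 0 15;0 0 0 2 0 0 15' 50
python3 - <<'E'
from h import *
s=r.sense();p=s["tool_pos"];Rt=toolR(s);c=np.array([578.6,94.2]);v=p[:2]-c;a=np.arctan2(v[1],v[0]);print(p,np.hypot(*v),(np.degrees(a)%360)-180+7.42)
q0=(np.degrees(a)%360)-180+7.42
for k in range(1,8):
    q=q0*(1-k/6); 
    if k==7:q=0
    e=np.radians(q+180-7.42);t=np.r_[c+np.hypot(*v)*np.array([np.cos(e),np.sin(e)]),p[2]]
    print(round(q0-q,1),Rt.inv().apply(t-p).round(1))
E
```

```text
time: 6.82
tool_pos: [535.0, 45.0, 83.3]
tcp_rot: [179.9, -0.1, 49.5]
ft_force: [-1.3, 0.7, 5.1]
finger_gap: 18.6
grip_force: 48.8
[535.03870917  45.0496434   83.31544736] 65.6760505234352 55.86986638580704
9.3 [  1.1 -10.6  -0. ]
18.6 [  3.8 -20.9  -0. ]
27.9 [  8.2 -30.6  -0. ]
37.2 [ 14.1 -39.5  -0. ]
46.6 [ 21.4 -47.3  -0. ]
55.9 [ 29.8 -53.8  -0. ]
55.9 [ 29.8 -53.8  -0. ]
```

```bash
python3 -m handwheel '0 0 9.3 1 -10.6 0 15; 0 0 18.6 4 -21 0 15; 0 0 28 8 -30.6 0 15; 0 0 37 14 -39.5 0 15; 0 0 46.5 21.4 -47.3 0 15; 0 0 56 30 -54 0 15; 0 0 56 30 -54 0 15; 0 0 56 30 -54 0 15'
python3 -c "
from h import *
p=r.sense()['tool_pos'];v=p[:2]-[578.6,94.2];print(np.hypot(*v),np.degrees(np.arctan2(v[1],v[0]))%360-180+7.42)"
```

```text
time: 7.82
tool_pos: [513.0, 103.1, 83.3]
tcp_rot: [-180.0, -0.0, -6.5]
ft_force: [-4.1, -0.3, 8.3]
finger_gap: 18.0
grip_force: 50.1
66.18990987211771 -0.2809681096090788
```

```bash
python3 -m handwheel '0 0 0 0 0 0 45; 0 0 0 0 0 0 60;0 0 0 0 0 0 60;0 0 0 0 0 -30 60;0 0 0 0 0 -66 60;0 0 0 0 0 -66 60' 60
python3 - <<'E'
from h import *
rel([651.5,85,149],17.8);rel([651.5,85,94],17.8)
s=optics.snapshot("wrist"); cv2.imwrite("pics/w5.png",s["pixels"])
E
```

```text
time: 8.57
tool_pos: [515.2, 103.1, 151.9]
tcp_rot: [-179.9, -0.4, -6.5]
ft_force: [1.0, 0.9, -0.3]
finger_gap: 59.5
grip_force: 0.0
rot [ -0.    -0.36 -24.3 ] d [137.4   2.6   3.7] rows>=2.3 t8.6
rot [ -0.    -0.36 -24.3 ] d [137.1   2.6  58.7] rows>=2.4 t8.6
```

View pics/w5.png

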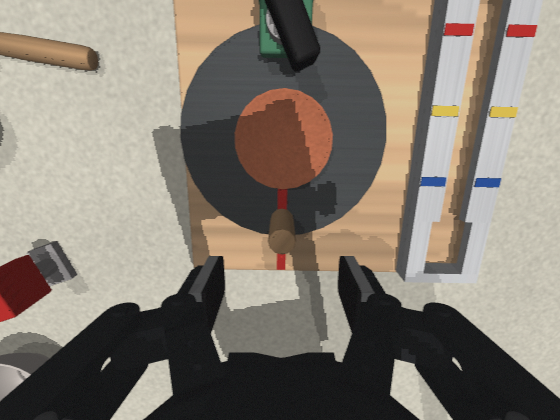

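The peg, red line and pointer are all in column 281, so the wheel is at the pointer. Back to the knob to retighten.

```bash
python3 -m handwheel '0 0 -10 50 1 3 60; 0 0 -20 100 2 3 60; 0 0 -24.3 137.4 2.6 3 60; 0 0 -24.3 137.4 2.6 3 60; 0 0 -24.3 137 2.6 40 60; 0 0 -24.3 137 2.6 59 60; 0 0 -24.3 137 2.6 59 60;0 0 -24.3 137 2.6 59 60'
python3 -c "
from h import *
rel([651.5,85,94],17.8)"
```

```text
time: 9.62
tool_pos: [648.9, 84.9, 90.4]
tcp_rot: [180.0, -0.1, 17.8]
ft_force: [0.7, 0.4, 0.4]
finger_gap: 60.0
grip_force: 0.0
rot [ 0.02 -0.06  0.  ] d [ 2.5  0.7 -3.6] rows>=0.1 t9.6
```

```bash
python3 -m handwheel '0 0 0 2 0.7 -2 10; 0 0 0 2 0.7 -2 10;0 0 0 2 0.7 -2 10;0 0 0 2 0.7 -2 10;0 0 0 2 0.7 -2 10' 100; python3 -m handwheel '0 0 10 0 0 0 10; 0 0 20 0 0 0 10; 0 0 30 0 0 0 10; 0 0 40 0 0 0 10; 0 0 50 0 0 0 10; 0 0 60 0 0 0 10; 0 0 60 0 0 0 10;0 0 60 0 0 0 10'; python3 -c "
from h import *
print(r.sense()['wrist_torque'])"
```

```text
time: 10.25
tool_pos: [651.8, 85.4, 94.1]
tcp_rot: [180.0, -0.2, 17.8]
ft_force: [-3.8, 2.4, 11.6]
finger_gap: 14.3
grip_force: 115.6
time: 11.25
tool_pos: [651.5, 83.9, 94.1]
tcp_rot: [-180.0, -0.1, -42.2]
ft_force: [-5.3, -5.4, 13.0]
finger_gap: 14.7
grip_force: 121.6
[-1.25273623  0.84153247 -0.14900044]
```

```bash
python3 -m handwheel '0 0 0 0 0 0 60; 0 0 0 0 0 0 60;0 0 0 0 0 0 60;0 0 0 0 0 -30 60;0 0 0 0 0 -66 60;0 0 0 0 0 -66 60' 60
python3 - <<'E'
from h import *
rel([473,361,170],12)
s=optics.snapshot("wrist"); cv2.imwrite("pics/w6.png",s["pixels"])
E
```

```text
time: 12.0
tool_pos: [653.1, 84.9, 161.4]
tcp_rot: [-179.7, -0.3, -42.2]
ft_force: [0.5, 0.4, -0.3]
finger_gap: 59.7
grip_force: 0.0
rot [ -0.12  -0.37 -54.19] d [-318.8  -83.7   -9.7] rows>=5.3 t12.0
```

View pics/w6.png

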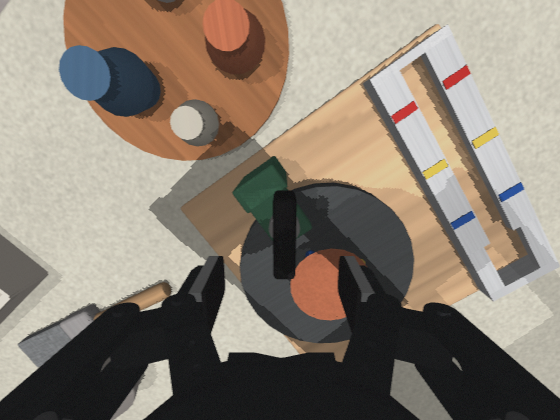

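The knob bar (285,235) stayed in line with the tool at yaw −42°, so it is at about −0.6 rad and tight. Now to the red post.

```bash
python3 -m handwheel '0 0 -9 -53 -14 -10 70; 0 0 -18 -106 -28 -10 70; 0 0 -27 -159 -42 -10 70; 0 0 -36 -212 -56 -10 70; 0 0 -45 -265 -70 -10 70; 0 0 -54 -319 -84 -10 70; 0 0 -54 -319 -84 -10 70;0 0 -54 -319 -84 -10 70'
python3 - <<'E'
from h import *
s=optics.snapshot("wrist"); cv2.imwrite("pics/w7.png",s["pixels"]);np.save("pics/w7.npy",s,allow_pickle=True);rel([473,361,42],12)
E
```

```text
time: 13.05
tool_pos: [470.3, 360.8, 165.9]
tcp_rot: [179.9, 0.1, 11.8]
ft_force: [-0.5, -0.8, 0.5]
finger_gap: 69.8
grip_force: 0.0
rot [ 0.06  0.08 -0.28] d [  2.5  -0.3 124.2] rows>=2.0 t13.1
```

View pics/w7.png

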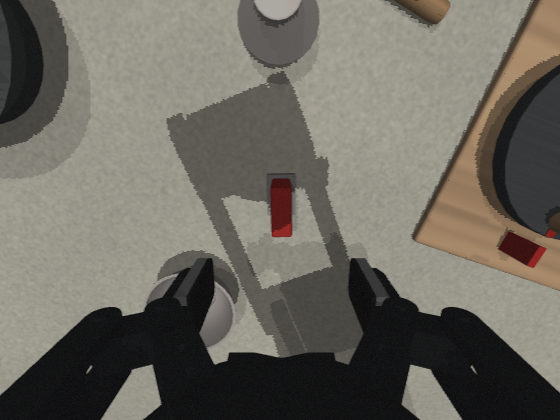

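```bash
python3 - <<'E'
from h import *
s=np.load("pics/w7.npy",allow_pickle=True).item()
print([ray(s,p,75).round(1).tolist() for p in [(281,190),(281,237)]])
print("obj",[ray(s,p,45).round(1).tolist() for p in [(233,310),(200,262)]])
E
```

```text
[[492.8, 365.4, 75.0], [452.0, 356.9, 75.0]]
obj [[348.1, 387.2, 45.0], [397.0, 428.6, 45.0]]
```

```bash
python3 -m handwheel '0 0 0 2 0 50 70; 0 0 0 2.5 0 100 70; 0 0 0 2.5 0 124 70; 0 0 0 2.5 0 124 70; 0 0 0 2.5 0 124 12; 0 0 0 2.5 0 124 12; 0 0 0 2.5 0 124 12; 0 0 0 2.5 0 124 12' 70
python3 -m handwheel '0 0 0 0 0 0 12; 0 0 0 0 0 -30 12; 0 0 0 0 0 -75 12; 0 0 0 0 0 -75 12'
python3 - <<'E'
from h import *
rel([458.7,-51.5,115],-7.4)
E
```

```text
time: 14.1
tool_pos: [474.5, 362.2, 45.0]
tcp_rot: [-180.0, -0.2, 11.8]
ft_force: [0.5, -2.0, 5.7]
finger_gap: 16.9
grip_force: 69.0
time: 14.6
tool_pos: [475.9, 363.6, 123.3]
tcp_rot: [-179.8, -0.4, 11.8]
ft_force: [-0.3, 0.6, -1.2]
finger_gap: 17.3
grip_force: 68.7
rot [-0.25 -0.42 19.21] d [-101.9  402.8    6.3] rows>=6.6 t14.6
```

```bash
python3 -m handwheel '0 0 2 -20 50 4 12; 0 0 4 -45 100 4 12; 0 0 6 -65 155 4 12; 0 0 9 -82 210 4 12; 0 0 12 -95 265 4 12; 0 0 15 -103 320 4 12; 0 0 19.2 -103 370 4 12; 0 0 19.2 -102 403 4 12'
python3 -m handwheel '0 0 0 0 0 0 12;0 0 0 0 0 0 12'
python3 - <<'E'
from h import *
s=optics.snapshot("wrist"); cv2.imwrite("pics/w8.png",s["pixels"]);np.save("pics/w8.npy",s,allow_pickle=True);rel([458.7,-51.5,115],-7.4)
E
```

```text
time: 15.6
tool_pos: [455.3, -55.6, 113.4]
tcp_rot: [180.0, 0.0, -7.6]
ft_force: [0.5, 0.8, -2.7]
finger_gap: 16.8
grip_force: 69.2
time: 15.85
tool_pos: [455.1, -53.0, 113.4]
tcp_rot: [-180.0, 0.1, -7.4]
ft_force: [-0.3, -0.4, -3.0]
finger_gap: 17.1
grip_force: 69.3
rot [-0.03  0.08  0.03] d [ 3.3 -1.6 -1.5] rows>=0.1 t15.9
```

View pics/w8.png

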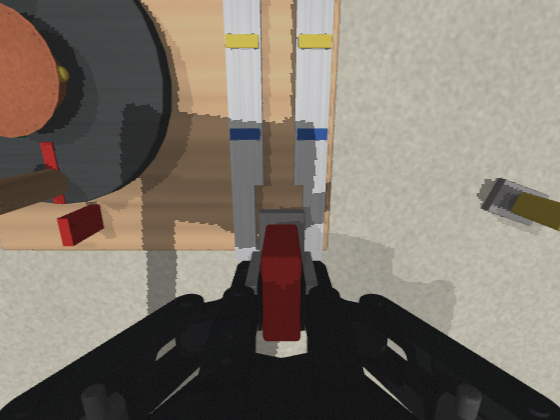

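```bash
cat > chk.py <<'E'
from h import *
import sys
s=np.load(sys.argv[1],allow_pickle=True).item();t=r.sense();Rt=toolR(t)
h=cv2.cvtColor(s["pixels"],cv2.COLOR_BGR2HSV)
for n,lo,hi in [("y",(20,130,60),(34,255,255)),("b",(100,120,40),(130,255,255)),("r",(174,150,60),(180,255,255))]:
    for a,c in blobs(cv2.inRange(h,lo,hi),60):
        w=ray(s,c,36);print(n,a,c,w.round(1),"tool",Rt.inv().apply(w-t["tool_pos"]).round(1))
E
python3 chk.py pics/w8.npy; python3 - <<'E'
from h import *
s=np.load("pics/w8.npy",allow_pickle=True).item();t=r.sense();Rt=toolR(t)
# post top bar, z = TCP z -45 +75
for p in [(265,225),(298,225),(264,340),(299,340)]: print(Rt.inv().apply(ray(s,p,143.5)-t["tool_pos"]).round(1))
E
```

```text
y 431 [241.5  40.8] [586.4 -42.7  36. ] tool [128.9 -26.7  77.4]
y 429 [314.6  40.8] [580.1 -91.6  36. ] tool [128.9  22.7  77.4]
y 138 [62.5 73.6] [582.5  84.2  36. ] tool [ 108.8 -152.    77.5]
y 1128 [538.1 209.7] [ 438.9 -256.5   36. ] tool [ 10.  204.3  77.4]
b 311 [244.5 133.8] [526.3 -34.7  36. ] tool [ 68.3 -26.9  77.5]
b 319 [312. 134.] [519.8 -83.9  36. ] tool [68.2 22.8 77.4]
[ 35.2  -6.7 -30. ]
[ 35.2   7.  -30. ]
[-22.7  -8.1 -29.9]
[-22.7   8.5 -29.9]
```

```bash
python3 -m handwheel '0 0 0 3 -2 0 12;0 0 0 3.5 -2 0 12; 0 0 0 3.5 -2 15 12;0 0 0 3.5 -2 30 12; 0 0 0 3.5 -2 40 12;0 0 0 3.5 -2 48 12;0 0 0 3.5 -2 53 12; 0 0 0 3.5 -2 53 12'
```

```text
time: 16.9
tool_pos: [459.4, -52.0, 61.0]
tcp_rot: [-180.0, 0.0, -7.4]
ft_force: [-0.2, 0.1, -1.1]
finger_gap: 17.2
grip_force: 69.3
```

```bash
python3 -m handwheel '0 0 0 0 0 3 12; 0 0 0 0 0 3.5 12; 0 0 0 20 0 3.5 12; 0 0 0 45 0 3.5 12;  0 0 0 70 0 3.5 12; 0 0 0 95 0 3.5 12'; python3 -c "
from h import *
rel([642.2,-75.4,57.5],-7.4)"
```

```text
time: 17.65
tool_pos: [554.8, -64.4, 57.9]
tcp_rot: [180.0, -0.0, -7.4]
ft_force: [0.5, 0.6, -2.6]
finger_gap: 17.0
grip_force: 69.1
rot [ 0.   -0.02  0.  ] d [88.1 -0.4  0.5] rows>=1.4 t17.6
```

```bash
python3 -m handwheel '0 0 0 25 0 0 12; 0 0 0 50 0 0 12; 0 0 0 75 0 0 12; 0 0 0 88 0 0 12; 0 0 0 88 0 0 12; 0 0 0 88 0 0 12'; python3 -m handwheel '0 0 -10 0 0 0 12;0 0 -20 0 0 0 12;0 0 -30 0 0 0 12;0 0 -40 0 0 0 12;0 0 -50 0 0 0 12;0 0 -60 0 0 0 12;0 0 -70 0 0 0 12;0 0 -80 0 0 0 12';python3 -m handwheel '0 0 -10 0 0 0 12; 0 0 -10 0 0 0 12;0 0 -10 0 0 0 12'; python3 -c "
from h import *
rel([642.2,-75.4,57.5],82.6)"
```

```text
time: 18.4
tool_pos: [640.4, -75.5, 57.5]
tcp_rot: [-180.0, 0.1, -7.4]
ft_force: [-0.4, -0.3, -2.0]
finger_gap: 17.1
grip_force: 69.2
time: 19.4
tool_pos: [640.3, -75.5, 57.8]
tcp_rot: [-180.0, 0.0, 72.9]
ft_force: [0.5, -0.4, -2.0]
finger_gap: 17.0
grip_force: 69.2
time: 19.77
tool_pos: [640.7, -75.6, 57.8]
tcp_rot: [-180.0, -0.0, 82.4]
ft_force: [0.3, -0.7, -2.5]
finger_gap: 17.0
grip_force: 69.2
rot [-0.01 -0.   -0.23] d [0.4 1.4 0.3] rows>=0.0 t19.8
```

```bash
python3 -m handwheel '0 0 0 0 1.4 1 12; 0 0 0 0 1.4 1.5 12; 0 0 0 0 1.4 1.5 40; 0 0 0 0 1.4 1.5 50; 0 0 0 0 1.4 1.5 50;0 0 0 0 1.4 -30 50; 0 0 0 0 1.4 -90 50;0 0 0 0 1.4 -100 50'
python3 - <<'E'
from h import *
s=optics.snapshot("wrist"); cv2.imwrite("pics/w9.png",s["pixels"]);np.save("pics/w9.npy",s,allow_pickle=True)
s=optics.snapshot("top"); cv2.imwrite("pics/t9.png",s["pixels"])
hs=cv2.cvtColor(s["pixels"],cv2.COLOR_BGR2HSV);m=cv2.inRange(hs,(22,150,90),(34,255,255));m[:200]=0;m[300:]=0;m[:,:330]=0;m[:,480:]=0
for a,c in blobs(m,5): print(a,c,ray(s,c,75).round(1))
rel([437,-261,170],63.7)
E
```

```text
time: 20.78
tool_pos: [645.7, -76.4, 164.1]
tcp_rot: [179.5, 0.0, 82.6]
ft_force: [0.1, -0.1, 1.3]
finger_gap: 50.2
grip_force: 0.0
62 [372.9 235.3] [ 434.7 -260.3   75. ]
rot [ 0.26 -0.03 18.9 ] d [-210.  -181.4  -10.4] rows>=4.4 t20.9
```

View pics/w9.png

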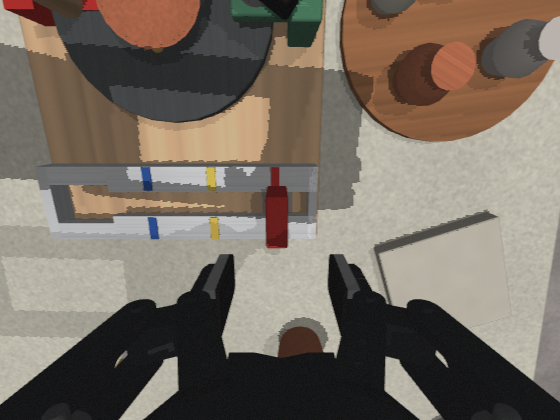

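The red post (277,215) stands across the slot at the red mark. Yellow is unmoved at about (435,−260).

```bash
python3 -m handwheel '0 0 5 -45 -36 -10 70; 0 0 10 -90 -72 -10 70; 0 0 15 -135 -110 -10 70; 0 0 18.9 -180 -150 -10 70; 0 0 18.9 -210 -181 -10 70; 0 0 18.9 -210 -181 -10 70; 0 0 18.9 -210 -181 -10 70'
python3 - <<'E'
from h import *
s=optics.snapshot("wrist"); cv2.imwrite("pics/w10.png",s["pixels"]);np.save("pics/w10.npy",s,allow_pickle=True);rel([437,-261,44],63.7)
E
```

```text
time: 21.75
tool_pos: [435.5, -260.2, 166.4]
tcp_rot: [-179.9, -0.0, 63.7]
ft_force: [1.3, 0.3, -0.4]
finger_gap: 70.0
grip_force: 0.0
rot [-0.09 -0.04  0.02] d [ -0.6   1.6 122.7] rows>=2.0 t21.8
```

View pics/w10.png

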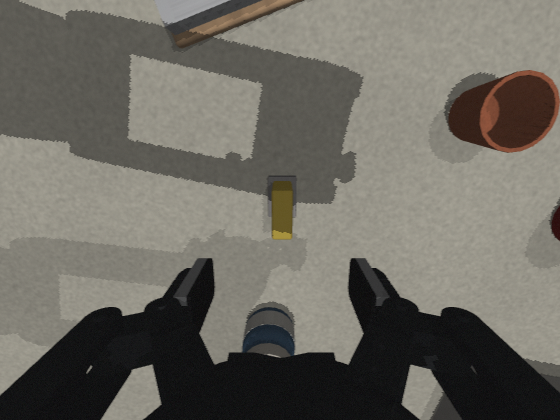

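The yellow post is centred at column 282 and square to the tool. I grasp it.

```bash
python3 -m handwheel '0 0 0 0 1 50 70; 0 0 0 0 1 100 70; 0 0 0 0 1 122 70; 0 0 0 0 1 122 70; 0 0 0 0 1 122 12; 0 0 0 0 1 122 12; 0 0 0 0 1 122 12; 0 0 0 0 1 122 12' 70
python3 -m handwheel '0 0 0 0 0 0 12; 0 0 0 0 0 -30 12; 0 0 0 0 0 -75 12; 0 0 0 0 0 -75 12'
python3 - <<'E'
from h import *
rel([457.9,-52,115],-7.4)
E
```

```text
time: 22.8
tool_pos: [437.8, -261.8, 47.1]
tcp_rot: [179.9, 0.0, 63.7]
ft_force: [-0.4, 1.7, 5.8]
finger_gap: 16.6
grip_force: 68.9
time: 23.3
tool_pos: [439.1, -263.0, 125.0]
tcp_rot: [179.6, 0.1, 63.7]
ft_force: [-0.4, -0.5, -2.7]
finger_gap: 16.8
grip_force: 68.9
rot [ 0.41 -0.19 71.09] d [197.5 -76.7   9.2] rows>=6.6 t23.3
```

```bash
python3 -m handwheel '0 0 10 30 -12 5 12; 0 0 20 60 -24 5 12; 0 0 30 90 -36 5 12; 0 0 40 120 -47 5 12; 0 0 50 150 -58 7 12; 0 0 60 180 -70 9 12; 0 0 70 197.5 -76.7 9 12; 0 0 71.1 197.5 -76.7 9 12'
python3 -m handwheel '0 0 0 0 0 0 12;0 0 0 0 0 0 12'
python3 - <<'E'
from h import *
s=optics.snapshot("wrist");np.save("pics/w11.npy",s,allow_pickle=True);rel([458.7,-51.5,62],-7.4)
t=r.sense();m=mask(s,(20,130,30),(34,255,255));c=max(cv2.findContours(m[200:,230:330],0,2)[0],key=cv2.contourArea);x,y,w,h=cv2.boundingRect(c);x+=230;y+=200;print(x,y,w,h)
for p in [(x,y+h),(x+w,y+h)]: print(toolR(t).inv().apply(ray(s,p,t["tool_pos"][2]+28)-t["tool_pos"]).round(1))
E
python3 chk.py pics/w11.npy
```

```text
time: 24.3
tool_pos: [454.7, -49.0, 110.5]
tcp_rot: [-180.0, 0.1, -7.3]
ft_force: [-0.2, -0.6, -2.2]
finger_gap: 16.7
grip_force: 69.0
time: 24.55
tool_pos: [455.4, -50.9, 111.5]
tcp_rot: [180.0, 0.0, -7.3]
ft_force: [0.0, 0.8, -2.5]
finger_gap: 16.8
grip_force: 69.0
rot [0.01 0.02 0.04] d [ 3.4  0.2 49.6] rows>=0.8 t24.6
261 219 41 115
[-20.9  -9.9 -28. ]
[-20.9   9.7 -28. ]
y 416 [244.5  40. ] [586.5 -42.7  36. ] tool [129.  -24.9  75.6]
y 417 [318.5  40. ] [580.2 -91.8  36. ] tool [129.   24.6  75.6]
y 142 [64.  72.8] [582.5  84.   36. ] tool [ 108.8 -150.    75.5]
y 4218 [280.8 276.3] [407.6 -44.2  36. ] tool [-48.3  -0.5  75.6]
b 319 [247. 134.] [526.3 -34.5  36. ] tool [ 68.2 -25.3  75.6]
b 323 [315.2 134. ] [520.  -83.9  36. ] tool [68.3 24.5 75.6]
```

```bash
python3 -m handwheel '0 0 0 2.5 -0.2 0 12; 0 0 0 2.5 -0.2 15 12;0 0 0 2.5 -0.2 28 12; 0 0 0 2.5 -0.2 38 12;0 0 0 2.5 -0.2 45 12;0 0 0 2.5 -0.2 50 12; 0 0 0 2.5 -0.2 51 12; 0 0 0 2.5 -0.2 51 12'; python3 -c "
from h import *
rel([582.7,-67.7,60],-7.4)"
```

```text
time: 25.6
tool_pos: [458.3, -50.3, 61.1]
tcp_rot: [180.0, -0.0, -7.4]
ft_force: [-0.5, -0.7, -2.3]
finger_gap: 17.2
grip_force: 69.0
rot [ 0.   -0.03 -0.  ] d [125.6   1.2   1.1] rows>=2.0 t25.6
```

```bash
python3 -m handwheel '0 0 0 0 0.5 1 12; 0 0 0 25 0.8 1 12; 0 0 0 50 0.8 1 12;  0 0 0 75 1 1 12; 0 0 0 100 1 1 12; 0 0 0 124.5 1 1 12; 0 0 0 125 1 1 12; 0 0 0 125 1 1 12'; python3 -m handwheel '0 0 -10 0 0 0 12;0 0 -20 0 0 0 12;0 0 -30 0 0 0 12;0 0 -40 0 0 0 12;0 0 -50 0 0 0 12;0 0 -60 0 0 0 12;0 0 -70 0 0 0 12;0 0 -80 0 0 0 12';python3 -m handwheel '0 0 -10 0 0 0 12; 0 0 -10 0 0 0 12;0 0 -10 0 0 0 12'; python3 -c "
from h import *
rel([582.7,-67.7,58.5],82.6)"
```

```text
time: 26.6
tool_pos: [581.2, -67.3, 59.5]
tcp_rot: [-180.0, 0.1, -7.4]
ft_force: [0.6, 0.9, -1.7]
finger_gap: 16.7
grip_force: 69.0
time: 27.6
tool_pos: [580.9, -67.2, 59.7]
tcp_rot: [-180.0, 0.0, 72.9]
ft_force: [-0.2, 1.4, -2.0]
finger_gap: 16.8
grip_force: 69.0
time: 27.98
tool_pos: [581.5, -67.3, 59.8]
tcp_rot: [-180.0, -0.0, 82.4]
ft_force: [-0.5, 0.4, -2.3]
finger_gap: 16.9
grip_force: 68.9
rot [-0.01 -0.   -0.22] d [-0.2  1.3  1.3] rows>=0.0 t28.0
```

```bash
python3 -m handwheel '0 0 0 0 1.3 1 12; 0 0 0 0 1.3 1.4 12; 0 0 0 0 1.3 1.4 36; 0 0 0 0 1.3 1.4 36; 0 0 0 0 1.3 1.4 36;0 0 0 0 1.3 -30 36; 0 0 0 0 1.3 -90 36;0 0 0 0 1.3 -120 36'
python3 -m handwheel '0 0 0 -50 0 0 36; 0 0 0 -80 0 -40 36; 0 0 0 -80 0 -60 36;0 0 0 -80 0 -60 36'
python3 - <<'E'
from h import *
s=optics.snapshot("wrist"); cv2.imwrite("pics/w12.png",s["pixels"]);np.save("pics/w12.npy",s,allow_pickle=True)
E
```

```text
time: 28.98
tool_pos: [584.7, -67.8, 183.7]
tcp_rot: [179.7, 0.0, 82.6]
ft_force: [0.4, 1.0, -0.7]
finger_gap: 36.1
grip_force: 0.0
time: 29.48
tool_pos: [574.1, -146.9, 241.9]
tcp_rot: [179.8, 0.0, 82.6]
ft_force: [-0.2, 0.3, 0.6]
finger_gap: 35.9
grip_force: 0.0
```

View pics/w12.png

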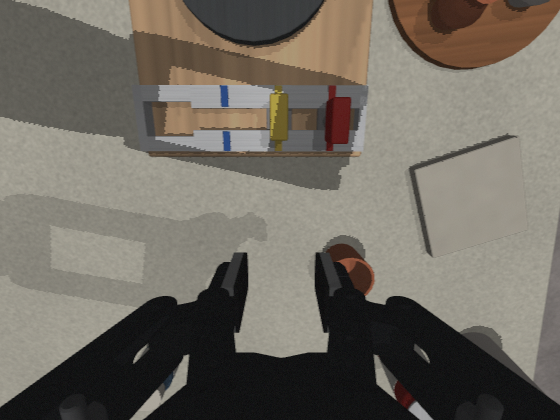

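```bash
python3 - <<'E'
from h import *
s=np.load("pics/w12.npy",allow_pickle=True).item();x,y,a=np.load("stand.npy");M=R.from_euler("z",a).as_matrix()[:2,:2]
for n,ps in {"red":[(332,97),(350,97),(350,144),(334,144)],"yel":[(272,93),(288,93),(288,140),(271,140)]}.items():
    q=np.array([M.T@(ray(s,p,87)[:2]-[x,y]) for p in ps]);print(n,q.round(1).tolist(),q.mean(0).round(1))
t=np.load("stand.npy")
im=cv2.resize(s["pixels"][70:170,200:380],None,fx=4,fy=4,interpolation=2);cv2.imwrite("pics/c12.png",im)
E
python3 chk.py pics/w12.npy
```

```text
red [[82.3, -85.2], [99.6, -85.2], [102.7, -129.2], [86.6, -129.2]] [  92.8 -107.2]
yel [[24.7, -81.7], [40.0, -81.6], [40.4, -125.3], [23.4, -125.3]] [  32.1 -103.5]
y 910 [278.4 116.5] [583.6 -64.6  36. ] tool [ 82.2  -0.5 204. ]
b 135 [224.  96.] [526.  -35.1  36. ] tool [104.1 -61.5 203.9]
b 112 [226.4 141. ] [519.7 -83.8  36. ] tool [ 55.  -61.5 203.9]
```

View pics/c12.png

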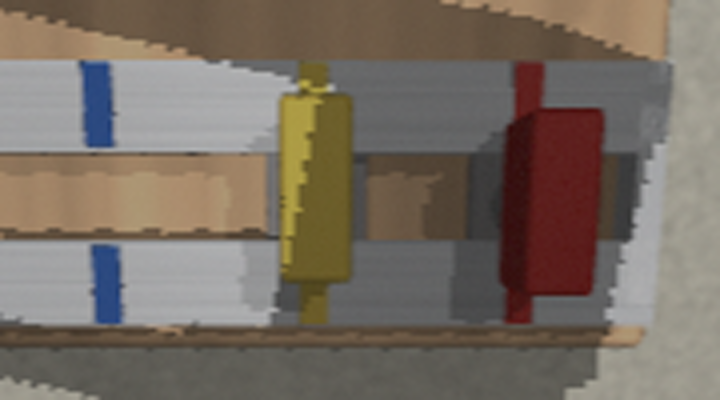

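Both bars lie across the slot within about 3 mm of their marks, the clamp is tight and the robot touches nothing. I hand in.

```bash
python3 -c "
from h import *
print(workorder.hand_in())"
```

```text
the job is handed in; nothing more can be done
None
```

I handed the job in at about 30 s, and no verdict came back: the wheel is at the pointer, the clamp is tight (about −0.6 rad), and the red and yellow posts are locked across the slot within about 3 mm of their marks; no blue post was on the table.

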